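Fetch the ink jar from behind the bottles in the studio tray

ROBOT

A 6-joint arm with a two-finger parallel gripper is mounted at the origin on the work surface. World frame = base frame: x ahead of the robot, y to its left, z up, the work surface at z = 0. Lengths are in m, angles in rad, forces in N, time in s.
With the tool pointing down it reaches from about 0.35 to 0.875 m from the base axis. Payload 4.2 kg.
Tool frame: the origin (TCP) lies on the centre line of the jaws, within the pads' length; the fingertips stand 11 mm ahead of it and the grasp point (between the pads) lies 8 mm behind it; z points along the fingers, y is the line along which they close (so a half turn about z gives the same grasp; the last joint's range is limited). The gripper opens to 87 mm and grips with 3 to 60 N. Pads are 19 mm wide; open, the fingers measure 117 mm over their backs; the gripper's body (75 mm by 190 mm) begins 51 mm behind the grasp point.
Start: joints at [-0.926, 0.385, 0.008, 0, -1.194, -0.259], TCP at [0.235, -0.579, 0.234] pointing down, gripper open.
Joint ranges: [-3.14, 3.14], [-1.21, 2.06], [-1.07, 1.41], [-3.16, 2.05], [-2.99, -0.16], [-3.1, 3.1]. Speed limits (rad/s): [2.79, 2.79, 3.14, 3.14, 3.14, 3.14].

INTERFACE

Orientations are given as a 3x3 rotation matrix whose columns are the frame's x, y, z axes.
In Python, from bench import * gives the robot as it stands.
- The arm moves only by the tool jog_arm, never from a script. Its argument "targets" is a list of rows, each an object with "slide": the shift along the world's x, y, z in units of 0.03 m (1.0 is 0.03 m), a list of three; "angular": the turn, a rotation vector about the world's x, y, z in units of 0.12 rad (1.0 is 0.12 rad), a list of three. A call has 1 to 20 rows; each row shifts and turns the commanded pose from where the row before left it; what a row does not reach is not made up. A row lasts 1/8 s, in which the tool goes at most 62.5 mm and 10.7 degrees, less where a joint would pass 70% of its speed; a pose out of reach is approached as far as the arm can. A call with a number of a shift or a turn outside -1 to 1 is refused whole. A call with a gripper value outside its range is refused whole. "grip" is the closure, from 0 (fully open) to 1 (shut), set as the call begins (left out, the last holds). The fingers move at their own pace and stop on an object; "newtons" is the grip in N (left out, the last holds). Time passes only in rows, so rows that do not move let the fingers close. It gives the time, the measured TCP pose, the force, the opening and the grip force at its end, in the units of the state.
- observe(): the state, without advancing time (a new reading comes with each control period).
- get_image(name): name is "scene" or "top" or "wrist"; returns the picture (480x640x3 uint8, red, green, blue); there is no depth.
- camera_params(name): a dict with "mtx" (3x3 intrinsics, pixels), "extrinsics" (4x4, takes a point from world to camera coordinates). Camera axes: x right, y down, z forward; pixel columns grow to the right and rows downward; lengths in m; the calibration is good to about 2 mm. A picture is of the moment at which its call begins: read the wrist's pose just before it. camera_params takes no time and is no camera call; for the wrist camera it gives the pose at the moment of the call.
- job_done(): hands the job in; it is judged then, once.
The state is a dict: "time": time; "joint_pos": joint angles; "joint_velocities": joint speeds; "joint_torque": joint torques, N m; "position": TCP position; "tcp_rot": TCP orientation; "wrist_force": force on the tool from outside, world axes, zero at the start; "wrist_torque": the same for the moment, N m; "grip_width": finger opening in m; "finger_force": force on a finger pad.
Only numpy, scipy, OpenCV 4.12 (cv2) and the standard library are available. Lean on these libraries where they do the work, as an engineer would, in place of code of your own. Each camera call takes 0.05 s, during which the arm holds its last target. There are 200 camera calls.

TASK

I want to print with the squat ink jar, but in the wooden carrying tray it is hemmed in by the oil bottle, the tin and the glue bottle. First stand those three out on the bare board at the side, then set the ink jar wholly on the round cork coaster, and then put the three back in the tray, each where it stood at first. Tip nothing over, set each down upright and gently without dropping it, and leave the tape roll and the potato halves where they are.

Things in the scene. Friction and masses are not known exactly. Their poses are not given: they have to be found in the camera images.
- oil_bottle_mid (a point): Loose round amber glass bottle with paper label and tall black screw cap, 140 high. The point is on its axis half-way up (70 above its foot); z up. Foot and body 54 in diameter up to 74, sloping in to the cap. Cap, a plain cylinder to grip: 30 in diameter, from 105 to 140 above the foot. About 0.2 kg.
- spirit_tin_mid (a point): Loose rectangular metal tin with paper label and tall black round screw cap in the middle of its top, 134 high. The point is on the axis half-way up (67 above its foot); z up, x along the narrow side. Body 40 (x) by 54 (y), 91 high. Cap, a plain cylinder to grip: 32 in diameter, from 102 to 134 above the foot. About 0.25 kg.
- glue_bottle_mid (a point): Loose round white plastic glue bottle with paper label, grey collar and pointed grey nozzle, 150 high. The point is on its axis half-way up (75 above its foot); z up. Body 52 in diameter up to 72, sloping in to the collar. Collar, a plain cylinder to grip: 30 in diameter, from 99 to 131 above the foot; above it the cone of the nozzle, 18 narrowing to 7 in diameter. About 0.18 kg.
- ink_jar_mid (a point): Loose squat black jar with paper label and flat steel lid, 50 high. The point is on its axis half-way up (25 above its foot); z up. Body 52 in diameter; lid 54 in diameter, from 35 to 50 above the foot. It stands in the middle of the tray's far row. About 0.12 kg.
- tray: Fixed plywood tray, 152 (x) by 224 (y), inside 136 by 208, floor 8, walls 8 thick: long 38 high, y ends 58. Origin: centre of underside; x to its far side. Within 4 mm, far row x +31: tall ones at y -62, +62, the jar at 0; near row x -31: a tall one at 0, tape and small potato at about -68, +68; which is where varies. Far-row gaps 9 to 15: no finger room by the jar until all tall ones are out.
- board: Fixed bare pale wooden board lying flat on the table beside the tray (left or right of it), 260 (its x) by 130 (its y), 12 thick. Origin: centre of its underside; z up. The side area: room for the three tall containers in a row along its x.
- coaster: Fixed round cork coaster lying on the table on the other side of the tray, 88 in diameter, 6 thick. Origin: centre of its underside; z up.
- tape_roll: Bystander: small loose roll of pale paper tape lying flat in a near corner of the tray, 52 in diameter, 19 high, hole 25. Origin: centre of its underside.
- small_potato: Bystander: loose half of a small potato, cut face down, in the other near corner of the tray, about 48 by 38, 24 high. Origin: near the centre of its cut face.
- large_potato: Bystander: loose half of a larger potato, cut face down, on the table beyond the coaster (about 130 farther from the robot), about 76 by 56, 34 high. Origin: near the centre of its cut face.
There are look-alikes about, which are no part of the job. What is shaped like the part that bears glue_bottle_mid but turquoise is not meant.

How it is judged:
On the way, in this order (a step that is already met when the one before it is completed fails the run):
1. the oil bottle, the tin and the glue bottle all stand upright and released on the side board (contact force between each of oil_bottle, spirit_tin, glue_bottle and the fingers below 0.05 N and x of oil_bottle_mid in the frame of board between -0.12 and 0.12 m and y of oil_bottle_mid in the frame of board between -0.055 and 0.055 m and z of oil_bottle_mid in the frame of board between 0.076 and 0.088 m and angle between each of oil_bottle_mid, spirit_tin_mid, glue_bottle_mid's own z axis and vertical below 0.12 rad and linear speed of each of oil_bottle, spirit_tin, glue_bottle below 0.03 m/s and x of spirit_tin_mid in the frame of board between -0.12 and 0.12 m and y of spirit_tin_mid in the frame of board between -0.055 and 0.055 m and z of spirit_tin_mid in the frame of board between 0.073 and 0.085 m and x of glue_bottle_mid in the frame of board between -0.12 and 0.12 m and y of glue_bottle_mid in the frame of board between -0.055 and 0.055 m and z of glue_bottle_mid in the frame of board between 0.081 and 0.093 m), for 0.2 s.
2. the ink jar stands upright and released on the coaster (horizontal distance between ink_jar_mid and coaster below 0.018 m and z of ink_jar_mid in the frame of coaster between 0.026 and 0.036 m and contact force between ink_jar and the fingers below 0.05 N and angle between ink_jar_mid's own z axis and vertical below 0.12 rad and linear speed of ink_jar below 0.03 m/s), for 0.2 s.
At the end, for the whole second after the job is handed in: The ink jar stands upright on the coaster, its axis within 18 mm of the coaster's centre (wholly on it); the oil bottle, the tin and the glue bottle each stand upright in the tray within 15 mm of where that one stood at the start (their yaw is free); all are released and at rest (all of step 2 and distance of each of oil_bottle_mid, spirit_tin_mid, glue_bottle_mid from where it was at the start of the episode below 0.015 m and contact force between each of oil_bottle, spirit_tin, glue_bottle and the fingers below 0.05 N and angle between each of oil_bottle_mid, spirit_tin_mid, glue_bottle_mid's own z axis and vertical below 0.12 rad and linear speed of each of oil_bottle, spirit_tin, glue_bottle below 0.03 m/s); the robot touches nothing.
It fails at once if a container is tipped over (leans more than 35 degrees) (angle between any of oil_bottle_mid, spirit_tin_mid, glue_bottle_mid, ink_jar_mid's own z axis and vertical above 0.61 rad).
It fails at once if a container is dropped: it moves at more than 0.5 m/s, as after a fall of over 13 mm, while the fingers do not hold it ((linear speed of oil_bottle above 0.5 m/s and contact force between oil_bottle and the fingers below 0.05 N) or (linear speed of spirit_tin above 0.5 m/s and contact force between spirit_tin and the fingers below 0.05 N) or (linear speed of glue_bottle above 0.5 m/s and contact force between glue_bottle and the fingers below 0.05 N) or (linear speed of ink_jar above 0.5 m/s and contact force between ink_jar and the fingers below 0.05 N)).
It fails at once if the tape roll or a potato half is moved more than 15 mm (distance of any of tape_roll, small_potato, large_potato from where it was at the start of the episode above 0.015 m).
It also fails if it takes over 144 s, if anything falls off the work surface, if the arm or the gripper's body presses on something with over 40 N, if the wrist force passes 120 N, or if a joint passes its speed limit or range.

## Working session

There is one attempt and no reset: what is moved stays moved. The work goes in short steps, Python scripts to look and compute and a tool call to move; the robot and the scene stay as the last step left them, time stands still between calls to the robot, and variables do not carry over. Pictures are saved under pics/ and viewed, at most 14 in all, crops included, and the job is handed in when it is done.

Besides the shell and the picture viewer there is one more tool, called after ">>>" by a JSON object that holds its "op" and its "data". jog_arm: Moves the arm, as the interface text tells. Shifts and turns lie within -1 to 1; 1 stands for 0.03 m of shift or 0.12 rad of turn. Its arguments: {"type":"object","properties":{"targets":{"type":"array"},"grip":{"type":"number"},"newtons":{"type":"number"}},"required":["targets"]}

```bash
mkdir -p pics; python3 - <<'E'
from bench import *
import cv2
for n in("scene","top"):
    im=get_image(n);cv2.imwrite(f"pics/{n}0.png",im[:,:,::-1]);p=camera_params(n);print(n,p["mtx"].round(1).tolist(),p["extrinsics"].round(3).tolist())
s=observe();print(s["tcp_rot"].round(3).tolist(),s["time"])
E
```

```text
scene [[461.9, 0.0, 315.3], [0.0, 461.9, 241.2], [0.0, 0.0, 1.0]] [[-0.193, 0.981, -0.004, 0.102], [0.78, 0.151, -0.607, -0.377], [-0.595, -0.12, -0.795, 1.243], [0.0, 0.0, 0.0, 1.0]]
top [[508.6, 0.0, 320.1], [0.0, 508.6, 229.4], [0.0, 0.0, 1.0]] [[-0.016, -1.0, 0.005, -0.019], [-0.979, 0.015, -0.202, 0.554], [0.202, -0.008, -0.979, 0.816], [0.0, 0.0, 0.0, 1.0]]
[[-0.927, -0.376, -0.001], [-0.376, 0.927, 0.002], [0.0, 0.002, -1.0]] 0.1
```

View pics/top0.png

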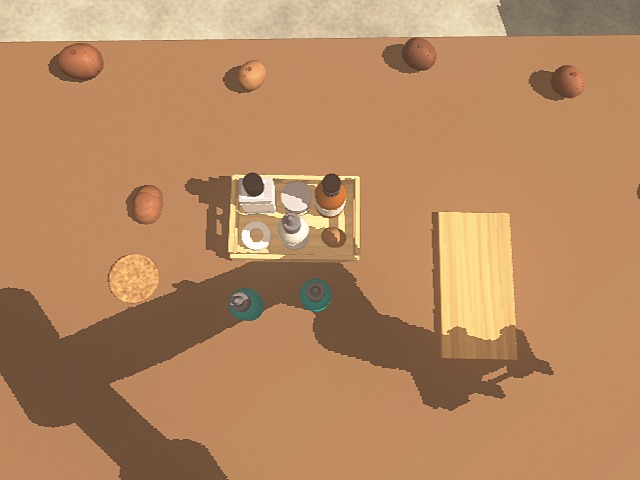

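View pics/scene0.png

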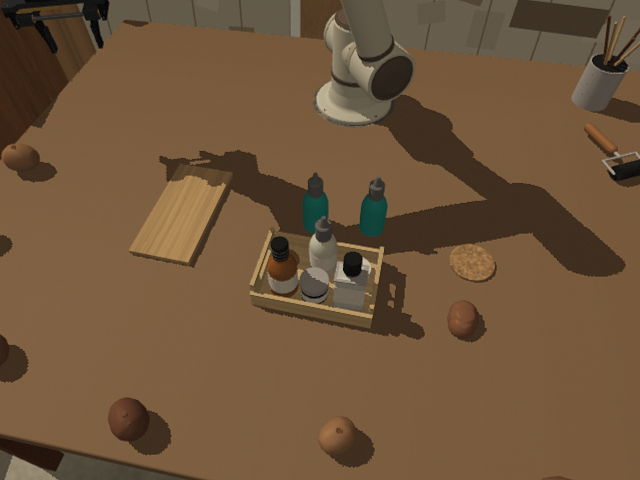

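```bash
cat > h.py <<'E'
import numpy as np, cv2
def ray(P,uv,z):
    K=P["mtx"];E=np.asarray(P["extrinsics"]);R=E[:3,:3];c=-R.T@E[:3,3]
    d=R.T@np.linalg.inv(K)@np.array([uv[0],uv[1],1.]);return (c+d*(z-c[2])/d[2])
def proj(P,X):
    E=np.asarray(P["extrinsics"]);q=P["mtx"]@(E[:3,:3]@np.asarray(X)+E[:3,3]);return q[:2]/q[2]
E
python3 - <<'E'
from bench import *
from h import *
P=camera_params("top");im=cv2.imread("pics/top0.png")
cv2.imwrite("pics/crop1.png",cv2.resize(im[165:325,215:375],None,fx=3.7,fy=3.7,interpolation=cv2.INTER_CUBIC))
hsv=cv2.cvtColor(im,cv2.COLOR_BGR2HSV)
for n,uv,z in [("tin",(253,184),.142),("oil",(331,184),.148),("jar",(297,195),.058),("glue",(291,222),.139),("tapet",(257,235),.027),("pot",(333,237),.02),("coast",(134,278),.006),("teal1",(241,299),.14),("teal2",(316,291),.14),("trayNL",(230,258),.05),("trayNR",(358,260),.05),("trayFR",(359,177),.05),("trayFL",(232,177),.05),("b",(439,212),.012),("b",(509,213),.012),("b",(517,359),.012),("b",(442,357),.012)]:
    print(n,ray(P,uv,z).round(3))
E
```

```text
tin [0.61  0.077 0.142]
oil [ 0.607 -0.045  0.148]
jar [0.615 0.011 0.058]
glue [0.549 0.018 0.139]
tapet [0.551 0.084 0.027]
pot [ 0.547 -0.051  0.02 ]
coast [0.48  0.305 0.006]
teal1 [0.431 0.094 0.14 ]
teal2 [ 0.441 -0.019  0.14 ]
trayNL [0.507 0.127 0.05 ]
trayNR [ 0.5   -0.092  0.05 ]
trayFR [ 0.648 -0.098  0.05 ]
trayFL [0.652 0.126 0.05 ]
b [ 0.592 -0.245  0.012]
b [ 0.588 -0.373  0.012]
b [ 0.33  -0.363  0.012]
b [ 0.336 -0.234  0.012]
```

View pics/crop1.png

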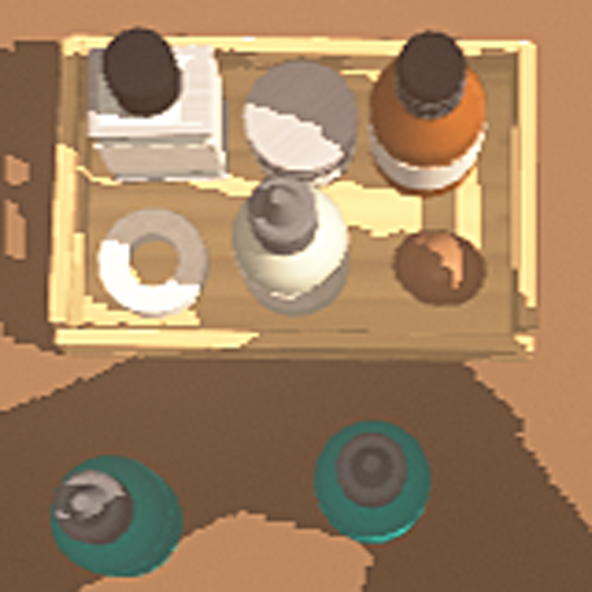

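Top view: the tin cap is at (253,183), oil cap (332,182), glue collar (292,222) and jar (297,195). The tape is on the left and the small potato on the right. The board is on the right at about (0.461,-0.304) and the coaster on the left at about (0.480,0.305). The two turquoise look-alikes stand nearer the robot. I'll move above the oil bottle with the jaw along y.

>>> {"op": "jog_arm", "data": {"grip": 0, "newtons": 20, "targets": [{"slide": [0.694,0.989,0],"angular": [0,0,-0.178]},{"slide": [0.694,0.989,0],"angular": [0,0,-0.178]},{"slide": [0.694,0.989,0],"angular": [0,0,-0.178]},{"slide": [0.694,0.989,0],"angular": [0,0,-0.178]},{"slide": [0.694,0.989,0],"angular": [0,0,-0.178]},{"slide": [0.694,0.989,0],"angular": [0,0,-0.178]},{"slide": [0.694,0.989,0],"angular": [0,0,-0.178]},{"slide": [0.694,0.989,0],"angular": [0,0,-0.178]},{"slide": [0.694,0.989,0],"angular": [0,0,-0.178]},{"slide": [0.694,0.989,0],"angular": [0,0,-0.178]},{"slide": [0.694,0.989,0],"angular": [0,0,-0.178]},{"slide": [0.694,0.989,0],"angular": [0,0,-0.178]},{"slide": [0.694,0.989,0],"angular": [0,0,-0.178]},{"slide": [0.694,0.989,0],"angular": [0,0,-0.178]},{"slide": [0.694,0.989,0],"angular": [0,0,-0.178]},{"slide": [0.694,0.989,0],"angular": [0,0,-0.178]},{"slide": [0.694,0.989,0],"angular": [0,0,-0.178]},{"slide": [0.694,0.989,0],"angular": [0,0,-0.178]},{"slide": [0,0,0],"angular": [0,0,0]},{"slide": [0,0,0],"angular": [0,0,0]}]}}

```text
time: 2.6
position: [0.6094, -0.0451, 0.233]
tcp_rot: [[-1.0, -0.002, -0.002], [-0.002, 1.0, -0.0], [0.002, -0.0, -1.0]]
wrist_force: [0.1, -0.6, 0.5]
grip_width: 0.0874
finger_force: 0.0
```

```bash
python3 - <<'E'
from bench import *
from h import *
s=observe();P=camera_params("wrist");im=get_image("wrist");cv2.imwrite("pics/w1.png",im[:,:,::-1])
print(s["position"].round(4),s["tcp_rot"].round(3).tolist(),s["time"])
np.savez("w1.npz",mtx=P["mtx"],extrinsics=P["extrinsics"])
for n,X in [("oil",(.61,-.045,.148)),("tin",(.612,.077,.142)),("glue",(.549,.018,.158)),("jar",(.615,.011,.058))]: print(n,proj(P,X).round(1))
E
```

```text
[ 0.6094 -0.0451  0.233 ] [[-1.0, -0.002, -0.002], [-0.002, 1.0, -0.0], [0.002, -0.0, -1.0]] 2.6
oil [316.  246.1]
tin [517.9 247.1]
glue [435.3 140.7]
jar [385.7 221.7]
```

View pics/w1.png

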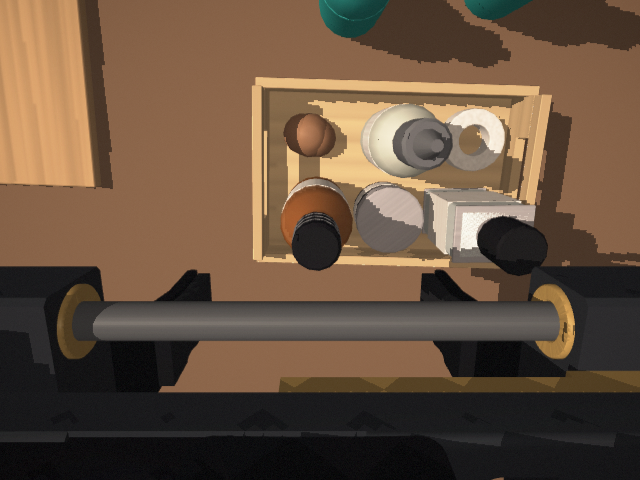

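Oil cap (316,246), tin cap (519,249), glue tip (437,143) and jar lid (390,220) all agree with the estimates within about 2 mm. Now down to grip the oil cap.

>>> {"op": "jog_arm", "data": {"targets": [{"slide": [0,0,-0.9],"angular": [0,0,0]},{"slide": [0,0,-0.9],"angular": [0,0,0]},{"slide": [0,0,-0.9],"angular": [0,0,0]},{"slide": [0,0,-0.9],"angular": [0,0,0]},{"slide": [0,0,0],"angular": [0,0,0]},{"slide": [0,0,0],"angular": [0,0,0]}]}}

```text
time: 3.4
position: [0.6106, -0.0455, 0.1269]
tcp_rot: [[-1.0, -0.001, 0.002], [-0.001, 1.0, -0.0], [-0.002, -0.0, -1.0]]
wrist_force: [0.4, 0.7, 1.5]
grip_width: 0.0869
finger_force: 0.0
```

>>> {"op": "jog_arm", "data": {"grip": 1, "newtons": 20, "targets": [{"slide": [0,0,0],"angular": [0,0,0]},{"slide": [0,0,0],"angular": [0,0,0]},{"slide": [0,0,0],"angular": [0,0,0]},{"slide": [0,0,0],"angular": [0,0,0]},{"slide": [0,0,0],"angular": [0,0,0]},{"slide": [0,0,0],"angular": [0,0,0]}]}}

```text
time: 4.15
position: [0.6099, -0.045, 0.1255]
tcp_rot: [[-1.0, -0.001, -0.0], [-0.001, 1.0, -0.0], [0.0, -0.0, -1.0]]
wrist_force: [0.1, -0.2, 1.1]
grip_width: 0.035
finger_force: 0.0
```

>>> {"op": "jog_arm", "data": {"targets": [{"slide": [0,0,0],"angular": [0,0,0]},{"slide": [0,0,0],"angular": [0,0,0]},{"slide": [0,0,0],"angular": [0,0,0]},{"slide": [0,0,0.3],"angular": [0,0,0]},{"slide": [0,0,0.7],"angular": [0,0,0]},{"slide": [0,0,1],"angular": [0,0,0]},{"slide": [0,0,1],"angular": [0,0,0]},{"slide": [0,0,0.3],"angular": [0,0,0]},{"slide": [0,0,0],"angular": [0,0,0]}]}}

```text
time: 5.28
position: [0.6098, -0.0449, 0.2245]
tcp_rot: [[-1.0, -0.001, 0.0], [-0.001, 1.0, 0.001], [-0.0, 0.001, -1.0]]
wrist_force: [0.3, -0.0, -1.6]
grip_width: 0.0294
finger_force: 20.0
```

>>> {"op": "jog_arm", "data": {"targets": [{"slide": [-0.108,-0.43,0],"angular": [0,0,0]},{"slide": [-0.226,-0.9,0],"angular": [0,0,0]},{"slide": [-0.239,-0.95,0],"angular": [0,0,0]},{"slide": [-0.239,-0.95,0],"angular": [0,0,0]},{"slide": [-0.239,-0.95,0],"angular": [0,0,0]},{"slide": [-0.239,-0.95,0],"angular": [0,0,0]},{"slide": [-0.239,-0.95,0],"angular": [0,0,0]},{"slide": [-0.239,-0.95,0],"angular": [0,0,0]},{"slide": [-0.226,-0.9,0],"angular": [0,0,0]},{"slide": [-0.173,-0.7,0],"angular": [0,0,0]},{"slide": [0,0,0],"angular": [0,0,0]},{"slide": [0,0,-0.8],"angular": [0,0,0]},{"slide": [0,0,-1],"angular": [0,0,0]},{"slide": [0,0,-0.8],"angular": [0,0,0]},{"slide": [0,0,-0.3],"angular": [0,0,0]},{"slide": [0,0,-0.1],"angular": [0,0,0]},{"slide": [0,0,-0.05],"angular": [0,0,0]},{"slide": [0,0,0],"angular": [0,0,0]},{"slide": [0,0,0],"angular": [0,0,0]}]}}

```text
time: 7.65
position: [0.5453, -0.304, 0.1338]
tcp_rot: [[-1.0, -0.001, 0.001], [-0.001, 1.0, -0.0], [-0.001, -0.0, -1.0]]
wrist_force: [0.5, 0.0, -0.9]
grip_width: 0.0293
finger_force: 20.0
```

>>> {"op": "jog_arm", "data": {"targets": [{"slide": [0,0,-0.06],"angular": [0,0,0]},{"slide": [0,0,-0.06],"angular": [0,0,0]},{"slide": [0,0,-0.02],"angular": [0,0,0]},{"slide": [0,0,0],"angular": [0,0,0]},{"slide": [0,0,0],"angular": [0,0,0]}]}}

```text
time: 8.28
position: [0.5451, -0.304, 0.1295]
tcp_rot: [[-1.0, -0.002, 0.001], [-0.002, 1.0, -0.0], [-0.001, -0.0, -1.0]]
wrist_force: [-0.8, 1.8, 4.6]
grip_width: 0.0293
finger_force: 20.0
```

>>> {"op": "jog_arm", "data": {"grip": 0.2, "targets": [{"slide": [0,0,0],"angular": [0,0,0]},{"slide": [0,0,0],"angular": [0,0,0]},{"slide": [0,0,0],"angular": [0,0,0]},{"slide": [0,0,0],"angular": [0,0,0]},{"slide": [0,0,0],"angular": [0,0,0]},{"slide": [0,0,0.4],"angular": [0,0,0]},{"slide": [0,0,1],"angular": [0,0,0]},{"slide": [0,0,1],"angular": [0,0,0]}]}}

```text
time: 9.28
position: [0.5451, -0.304, 0.2025]
tcp_rot: [[-1.0, -0.001, 0.0], [-0.001, 1.0, -0.0], [-0.0, -0.0, -1.0]]
wrist_force: [0.0, -0.4, 0.4]
grip_width: 0.0696
finger_force: 0.0
```

>>> {"op": "jog_arm", "data": {"targets": [{"slide": [0,0.43,0],"angular": [0,0,0]},{"slide": [0,0.9,0],"angular": [0,0,0]},{"slide": [0,1,0],"angular": [0,0,0]},{"slide": [0,1,0],"angular": [0,0,0]},{"slide": [0,1,0],"angular": [0,0,0]},{"slide": [0,1,0],"angular": [0,0,0]},{"slide": [0,1,0],"angular": [0,0,0]},{"slide": [0,1,0],"angular": [0,0,0]},{"slide": [0,1,0],"angular": [0,0,0]},{"slide": [0,1,0],"angular": [0,0,0]},{"slide": [0.13,0.9,0],"angular": [0,0,0]},{"slide": [0,0.5,0],"angular": [0,0,0]},{"slide": [0,0,0],"angular": [0,0,0]},{"slide": [0,0,0],"angular": [0,0,0]}]}}

```text
time: 11.02
position: [0.5486, 0.0175, 0.2007]
tcp_rot: [[-1.0, -0.001, -0.001], [-0.001, 1.0, -0.0], [0.001, -0.0, -1.0]]
wrist_force: [-0.3, 0.1, -0.8]
grip_width: 0.0697
finger_force: 0.0
```

```bash
python3 - <<'E'
from bench import *
from h import *
s=observe();P=camera_params("wrist");im=get_image("wrist");cv2.imwrite("pics/w2.png",im[:,:,::-1])
print(s["position"].round(4),s["grip_width"],s["time"])
for n,X in [("tin",(.612,.077,.142)),("glue",(.549,.018,.158)),("jar",(.615,.011,.058)),("collar",(.549,.018,.139))]: print(n,proj(P,X).round(1))
E
```

```text
[0.5486 0.0175 0.2007] 0.06965319369317688 11.025
tin [421. 366.]
glue [316.9 269.3]
jar [307.  308.5]
collar [316.8 257.7]
```

View pics/w2.png

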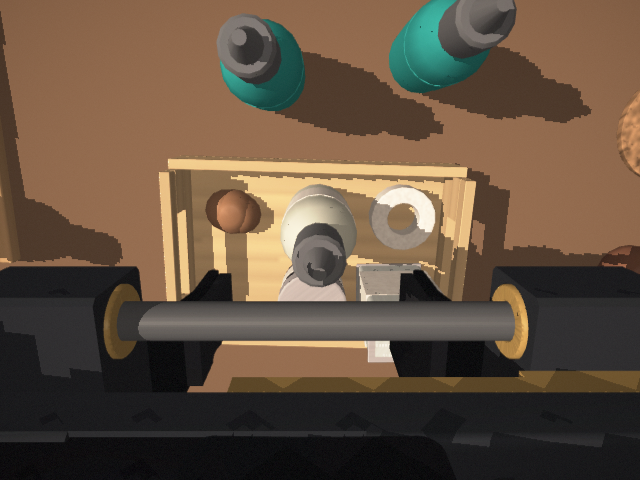

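Glue tip at (319,266) against a predicted (317,269), so it is aligned. The turquoise ones stay clear at the top of the picture.

>>> {"op": "jog_arm", "data": {"targets": [{"slide": [0,0,-0.9],"angular": [0,0,0]},{"slide": [0,0,-0.9],"angular": [0,0,0]},{"slide": [0,0,-0.7],"angular": [0,0,0]},{"slide": [0,0,-0.24],"angular": [0,0,0]},{"slide": [0,0,0],"angular": [0,0,0]}]}}

```text
time: 11.7
position: [0.5489, 0.0175, 0.1187]
tcp_rot: [[-1.0, -0.001, -0.0], [-0.001, 1.0, -0.0], [0.0, -0.0, -1.0]]
wrist_force: [-0.3, 0.2, 0.4]
grip_width: 0.0694
finger_force: 0.0
```

>>> {"op": "jog_arm", "data": {"grip": 1, "targets": [{"slide": [0,0,0],"angular": [0,0,0]},{"slide": [0,0,0],"angular": [0,0,0]},{"slide": [0,0,0],"angular": [0,0,0]},{"slide": [0,0,0],"angular": [0,0,0]},{"slide": [0,0,0],"angular": [0,0,0]},{"slide": [0,0,0],"angular": [0,0,0]},{"slide": [0,0,0],"angular": [0,0,0]}]}}

```text
time: 12.58
position: [0.549, 0.0182, 0.1188]
tcp_rot: [[-1.0, -0.001, 0.0], [-0.001, 1.0, 0.0], [-0.0, 0.0, -1.0]]
wrist_force: [-1.1, 0.6, 0.5]
grip_width: 0.0295
finger_force: 20.0
```

>>> {"op": "jog_arm", "data": {"targets": [{"slide": [0,0,0.3],"angular": [0,0,0]},{"slide": [0,0,0.9],"angular": [0,0,0]},{"slide": [0,0,1],"angular": [0,0,0]},{"slide": [0,0,0.8],"angular": [0,0,0]},{"slide": [0,0,0.3],"angular": [0,0,0]},{"slide": [0,-0.43,0],"angular": [0,0,0]},{"slide": [0,-0.9,0],"angular": [0,0,0]},{"slide": [0,-1,0],"angular": [0,0,0]},{"slide": [0,-1,0],"angular": [0,0,0]},{"slide": [-0.5,-1,0],"angular": [0,0,0]},{"slide": [-0.6,-1,0],"angular": [0,0,0]},{"slide": [-0.6,-1,0],"angular": [0,0,0]},{"slide": [-0.6,-1,0],"angular": [0,0,0]},{"slide": [-0.5,-1,0],"angular": [0,0,0]},{"slide": [-0.17,-1,0],"angular": [0,0,0]},{"slide": [0,-0.9,0],"angular": [0,0,0]},{"slide": [0,-0.5,0],"angular": [0,0,0]},{"slide": [0,0,0],"angular": [0,0,0]}]}}

```text
time: 14.82
position: [0.4591, -0.3045, 0.2165]
tcp_rot: [[-1.0, 0.001, -0.002], [0.001, 1.0, 0.001], [0.002, 0.001, -1.0]]
wrist_force: [0.4, 0.4, -0.8]
grip_width: 0.0294
finger_force: 20.0
```

>>> {"op": "jog_arm", "data": {"targets": [{"slide": [0,0,-0.7],"angular": [0,0,0]},{"slide": [0,0,-1],"angular": [0,0,0]},{"slide": [0,0,-0.8],"angular": [0,0,0]},{"slide": [0,0,-0.4],"angular": [0,0,0]},{"slide": [0,0,-0.15],"angular": [0,0,0]},{"slide": [0,0,-0.06],"angular": [0,0,0]},{"slide": [0,0,-0.06],"angular": [0,0,0]},{"slide": [0,0,0],"angular": [0,0,0]},{"slide": [0,0,0],"angular": [0,0,0]}]}}

```text
time: 15.95
position: [0.4599, -0.304, 0.1229]
tcp_rot: [[-1.0, -0.001, 0.001], [-0.001, 1.0, -0.0], [-0.001, -0.0, -1.0]]
wrist_force: [1.1, 1.1, -1.2]
grip_width: 0.0293
finger_force: 20.0
```

>>> {"op": "jog_arm", "data": {"targets": [{"slide": [0,0,-0.03],"angular": [0,0,0]},{"slide": [0,0,0],"angular": [0,0,0]},{"slide": [0,0,0],"angular": [0,0,0]}]}}

```text
time: 16.32
position: [0.4603, -0.3041, 0.1227]
tcp_rot: [[-1.0, -0.002, 0.001], [-0.002, 1.0, -0.001], [-0.001, -0.001, -1.0]]
wrist_force: [-1.3, 1.6, 5.3]
grip_width: 0.0295
finger_force: 20.0
```

>>> {"op": "jog_arm", "data": {"grip": 0.2, "targets": [{"slide": [0,0,0],"angular": [0,0,0]},{"slide": [0,0,0],"angular": [0,0,0]},{"slide": [0,0,0],"angular": [0,0,0]},{"slide": [0,0,0],"angular": [0,0,0]},{"slide": [0,0,0],"angular": [0,0,0]},{"slide": [0,0,0.7],"angular": [0,0,0]},{"slide": [0,0,1],"angular": [0,0,0]},{"slide": [0,0,1],"angular": [0,0,0]}]}}

```text
time: 17.32
position: [0.4596, -0.3038, 0.2034]
tcp_rot: [[-1.0, -0.001, -0.0], [-0.001, 1.0, 0.0], [0.0, 0.0, -1.0]]
wrist_force: [0.8, -0.2, -0.3]
grip_width: 0.0696
finger_force: 0.0
```

>>> {"op": "jog_arm", "data": {"targets": [{"slide": [0.2,0.5,0],"angular": [0,0,0]},{"slide": [0.4,0.9,0],"angular": [0,0,0]},{"slide": [0.4,1,0],"angular": [0,0,0]},{"slide": [0.4,1,0],"angular": [0,0,0]},{"slide": [0.4,1,0],"angular": [0,0,0]},{"slide": [0.4,1,0],"angular": [0,0,0]},{"slide": [0.4,1,0],"angular": [0,0,0]},{"slide": [0.4,1,0],"angular": [0,0,0]},{"slide": [0.4,1,0],"angular": [0,0,0]},{"slide": [0.4,1,0],"angular": [0,0,0]},{"slide": [0.4,1,0],"angular": [0,0,0]},{"slide": [0.4,1,0],"angular": [0,0,0]},{"slide": [0.3,0.9,0],"angular": [0,0,0]},{"slide": [0.17,0.4,0],"angular": [0,0,0]},{"slide": [0,0,0],"angular": [0,0,0]},{"slide": [0,0,0],"angular": [0,0,0]}]}}

```text
time: 19.32
position: [0.6114, 0.0764, 0.2024]
tcp_rot: [[-1.0, -0.001, -0.001], [-0.001, 1.0, -0.0], [0.001, -0.0, -1.0]]
wrist_force: [-0.4, -0.1, 0.4]
grip_width: 0.0689
finger_force: 0.0
```

```bash
python3 - <<'E'
from bench import *
from h import *
s=observe();P=camera_params("wrist");im=get_image("wrist");cv2.imwrite("pics/w3.png",im[:,:,::-1])
print(s["position"].round(4),s["grip_width"],s["time"])
for n,X in [("tin",(.612,.077,.142)),("jar",(.615,.011,.058))]: print(n,proj(P,X).round(1))
E
```

```text
[0.6114 0.0764 0.2024] 0.06891472611342342 19.325
tin [317.  258.8]
jar [225.9 227.7]
```

View pics/w3.png

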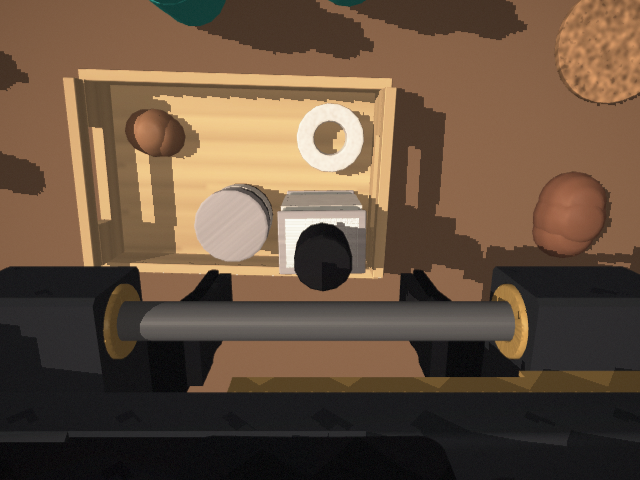

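The tin cap is at (323,259) against a predicted (317,259), so I'll shift +2 mm in y. The jar lid is at (233,224), which puts the jar at about (0.612,0.016).

>>> {"op": "jog_arm", "data": {"targets": [{"slide": [0,0.08,-0.9],"angular": [0,0,0]},{"slide": [0,0,-0.9],"angular": [0,0,0]},{"slide": [0,0,-0.7],"angular": [0,0,0]},{"slide": [0,0,-0.17],"angular": [0,0,0]},{"slide": [0,0,0],"angular": [0,0,0]}]}}

```text
time: 20.0
position: [0.612, 0.079, 0.123]
tcp_rot: [[-1.0, -0.001, 0.0], [-0.001, 1.0, -0.0], [-0.0, -0.0, -1.0]]
wrist_force: [0.6, 0.2, 0.3]
grip_width: 0.0699
finger_force: 0.0
```

>>> {"op": "jog_arm", "data": {"grip": 1, "targets": [{"slide": [0,0,0],"angular": [0,0,0]},{"slide": [0,0,0],"angular": [0,0,0]},{"slide": [0,0,0],"angular": [0,0,0]},{"slide": [0,0,0],"angular": [0,0,0]},{"slide": [0,0,0],"angular": [0,0,0]},{"slide": [0,0,0],"angular": [0,0,0]},{"slide": [0,0,0],"angular": [0,0,0]}]}}

```text
time: 20.88
position: [0.6119, 0.0797, 0.1226]
tcp_rot: [[-1.0, -0.001, 0.0], [-0.001, 1.0, 0.0], [-0.0, 0.0, -1.0]]
wrist_force: [-0.4, 1.4, 1.0]
grip_width: 0.031
finger_force: 20.0
```

>>> {"op": "jog_arm", "data": {"targets": [{"slide": [0,0,0.3],"angular": [0,0,0]},{"slide": [0,0,0.9],"angular": [0,0,0]},{"slide": [0,0,1],"angular": [0,0,0]},{"slide": [0,0,0.8],"angular": [0,0,0]},{"slide": [0,0,0.3],"angular": [0,0,0]},{"slide": [0,-0.5,0],"angular": [0,0,0]},{"slide": [0,-0.9,0],"angular": [0,0,0]},{"slide": [0,-1,0],"angular": [0,0,0]},{"slide": [0,-1,0],"angular": [0,0,0]},{"slide": [0,-1,0],"angular": [0,0,0]},{"slide": [0,-0.9,0],"angular": [0,0,0]}]}}

```text
time: 22.25
position: [0.6105, -0.0814, 0.2196]
tcp_rot: [[-1.0, -0.0, -0.004], [-0.0, 1.0, -0.0], [0.004, -0.0, -1.0]]
wrist_force: [0.9, -0.3, -3.2]
grip_width: 0.0317
finger_force: 20.0
```

>>> {"op": "jog_arm", "data": {"targets": [{"slide": [-0.5,-0.5,0],"angular": [0,0,0]},{"slide": [-1,-0.5,0],"angular": [0,0,0]},{"slide": [-1,-0.5,0],"angular": [0,0,0]},{"slide": [-1,-0.5,0],"angular": [0,0,0]},{"slide": [-1,-0.5,0],"angular": [0,0,0]},{"slide": [-1,-0.5,0],"angular": [0,0,0]},{"slide": [-1,-0.5,0],"angular": [0,0,0]},{"slide": [-1,-0.5,0],"angular": [0,0,0]},{"slide": [-0.4,-0.5,0],"angular": [0,0,0]},{"slide": [0,-1,0],"angular": [0,0,0]},{"slide": [0,-1,0],"angular": [0,0,0]},{"slide": [0,-0.7,0],"angular": [0,0,0]},{"slide": [0,-0.27,0],"angular": [0,0,0]},{"slide": [0,0,0],"angular": [0,0,0]}]}}

```text
time: 24.0
position: [0.374, -0.3033, 0.221]
tcp_rot: [[-1.0, -0.0, -0.001], [-0.0, 1.0, 0.001], [0.001, 0.001, -1.0]]
wrist_force: [0.5, 0.3, -3.1]
grip_width: 0.0313
finger_force: 20.0
```

>>> {"op": "jog_arm", "data": {"targets": [{"slide": [0,0,-0.7],"angular": [0,0,0]},{"slide": [0,0,-1],"angular": [0,0,0]},{"slide": [0,0,-0.8],"angular": [0,0,0]},{"slide": [0,0,-0.4],"angular": [0,0,0]},{"slide": [0,0,-0.15],"angular": [0,0,0]},{"slide": [0,0,-0.06],"angular": [0,0,0]},{"slide": [0,0,-0.06],"angular": [0,0,0]},{"slide": [0,0,0],"angular": [0,0,0]},{"slide": [0,0,0],"angular": [0,0,0]}]}}

```text
time: 25.12
position: [0.375, -0.3037, 0.1268]
tcp_rot: [[-1.0, -0.001, 0.001], [-0.001, 1.0, -0.0], [-0.001, -0.0, -1.0]]
wrist_force: [-0.0, -0.2, -3.4]
grip_width: 0.0308
finger_force: 20.0
```

>>> {"op": "jog_arm", "data": {"targets": [{"slide": [0,0,-0.03],"angular": [0,0,0]},{"slide": [0,0,-0.02],"angular": [0,0,0]},{"slide": [0,0,0],"angular": [0,0,0]},{"slide": [0,0,0],"angular": [0,0,0]}]}}

```text
time: 25.62
position: [0.3755, -0.3039, 0.1266]
tcp_rot: [[-1.0, -0.002, 0.002], [-0.002, 1.0, -0.001], [-0.002, -0.001, -1.0]]
wrist_force: [-1.4, 2.1, 6.6]
grip_width: 0.0315
finger_force: 20.0
```

>>> {"op": "jog_arm", "data": {"grip": 0, "targets": [{"slide": [0,0,0],"angular": [0,0,0]},{"slide": [0,0,0],"angular": [0,0,0]},{"slide": [0,0,0],"angular": [0,0,0]},{"slide": [0,0,0],"angular": [0,0,0]},{"slide": [0,0,0],"angular": [0,0,0]},{"slide": [0,0,0.7],"angular": [0,0,0]},{"slide": [0,0,1],"angular": [0,0,0]},{"slide": [0,0,1],"angular": [0,0,0]}]}}

```text
time: 26.62
position: [0.3747, -0.3035, 0.2067]
tcp_rot: [[-1.0, -0.001, -0.001], [-0.001, 1.0, 0.0], [0.001, 0.0, -1.0]]
wrist_force: [0.2, -0.3, 0.5]
grip_width: 0.0867
finger_force: 0.0
```

>>> {"op": "jog_arm", "data": {"targets": [{"slide": [0.4,0.5,0],"angular": [0,0,0]},{"slide": [0.7,0.9,0],"angular": [0,0,0]},{"slide": [0.7,1,0],"angular": [0,0,0]},{"slide": [0.7,1,0],"angular": [0,0,0]},{"slide": [0.7,1,0],"angular": [0,0,0]},{"slide": [0.7,1,0],"angular": [0,0,0]},{"slide": [0.7,1,0],"angular": [0,0,0]},{"slide": [0.7,1,0],"angular": [0,0,0]},{"slide": [0.7,1,0],"angular": [0,0,0]},{"slide": [0.7,1,0],"angular": [0,0,0]},{"slide": [0.7,0.8,0],"angular": [0,0,0]},{"slide": [0.5,0.47,0],"angular": [0,0,0]},{"slide": [0,0,0],"angular": [0,0,0]},{"slide": [0,0,0],"angular": [0,0,0]}]}}

```text
time: 28.38
position: [0.6112, 0.0162, 0.2056]
tcp_rot: [[-1.0, -0.001, -0.001], [-0.001, 1.0, -0.0], [0.001, -0.0, -1.0]]
wrist_force: [-0.6, 0.0, 0.3]
grip_width: 0.0875
finger_force: 0.0
```

```bash
python3 - <<'E'
from bench import *
from h import *
s=observe();P=camera_params("wrist");im=get_image("wrist");cv2.imwrite("pics/w4.png",im[:,:,::-1])
t=get_image("top");cv2.imwrite("pics/t4.png",t[:,:,::-1])
print(s["position"].round(4),s["grip_width"],s["time"])
for n,X in [("jar",(.612,.016,.058))]: print(n,proj(P,X).round(1))
T=camera_params("top");h=cv2.cvtColor(cv2.cvtColor(t,cv2.COLOR_RGB2BGR),cv2.COLOR_BGR2HSV)
# coaster: orange, disc near (134,278)
m=((h[...,0]>8)&(h[...,0]<18)&(h[...,1]>170)).astype(np.uint8);m[:,:100]=0;m[:,170:]=0;m[:240]=0;m[315:]=0
m=cv2.morphologyEx(m,cv2.MORPH_OPEN,np.ones((3,3)))
c=max(cv2.findContours(m,0,2)[0],key=cv2.contourArea);e=cv2.minEnclosingCircle(c);print(e,cv2.contourArea(c),ray(T,e[0],.006).round(4))
E
```

```text
[0.6112 0.0162 0.2056] 0.08752355657537343 28.375
jar [315.5 223. ]Traceback (most recent call last):
  File "<stdin>", line 11, in <module>
ValueError: max() iterable argument is empty
```

View pics/w4.png

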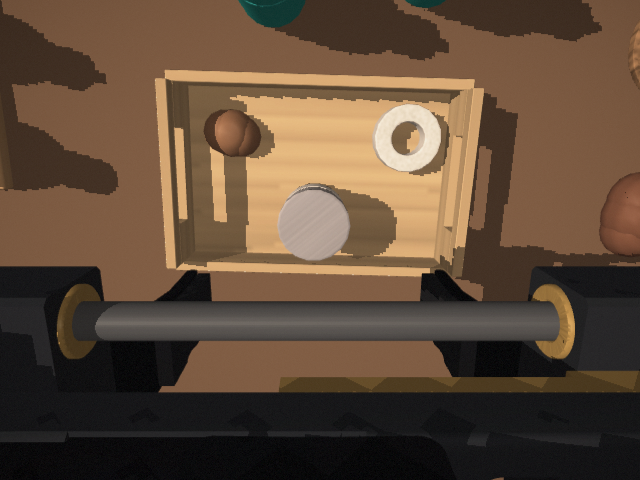

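View pics/t4.png

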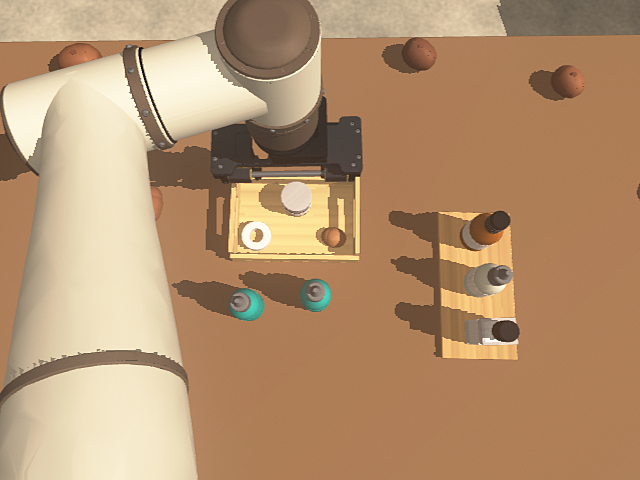

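The three stand upright on the board: oil (485,230), glue (490,280), tin (495,330). The jar lid at (314,224) is centred under the gripper, so I'll grip the jar and measure the coaster in the first picture.

>>> {"op": "jog_arm", "data": {"targets": [{"slide": [0,0,-0.8],"angular": [0,0,0]},{"slide": [0,0,-1],"angular": [0,0,0]},{"slide": [0,0,-1],"angular": [0,0,0]},{"slide": [0,0,-1],"angular": [0,0,0]},{"slide": [0,0,-0.9],"angular": [0,0,0]},{"slide": [0,0,-0.5],"angular": [0,0,0]},{"slide": [0,0,-0.27],"angular": [0,0,0]},{"slide": [0,0,0],"angular": [0,0,0]}]}}

```text
time: 29.48
position: [0.612, 0.0164, 0.042]
tcp_rot: [[-1.0, -0.001, 0.0], [-0.001, 1.0, -0.0], [-0.0, -0.0, -1.0]]
wrist_force: [0.2, 0.2, -0.2]
grip_width: 0.0869
finger_force: 0.0
```

>>> {"op": "jog_arm", "data": {"grip": 1, "targets": [{"slide": [0,0,0],"angular": [0,0,0]},{"slide": [0,0,0],"angular": [0,0,0]},{"slide": [0,0,0],"angular": [0,0,0]},{"slide": [0,0,0],"angular": [0,0,0]},{"slide": [0,0,0],"angular": [0,0,0]},{"slide": [0,0,0],"angular": [0,0,0]}]}}

```text
time: 30.22
position: [0.6119, 0.0164, 0.0421]
tcp_rot: [[-1.0, -0.001, 0.0], [-0.001, 1.0, -0.0], [-0.0, -0.0, -1.0]]
wrist_force: [-1.2, -0.9, 1.7]
grip_width: 0.0528
finger_force: 20.0
```

```bash
python3 - <<'E'
from bench import *
from h import *
T=camera_params("top");im=cv2.imread("pics/top0.png");h=cv2.cvtColor(im,cv2.COLOR_BGR2HSV)
print(h[278,125:143:6].tolist(),h[278,180].tolist())
bg=im[285,175].astype(int)
m=(np.abs(im.astype(int)-bg).sum(2)>40).astype(np.uint8);m[:,:100]=0;m[:,170:]=0;m[:245]=0;m[306:]=0
m=cv2.morphologyEx(m,cv2.MORPH_CLOSE,np.ones((5,5)))
for c in cv2.findContours(m,0,2)[0]:
    if cv2.contourArea(c)>300: e=cv2.minEnclosingCircle(c);print(e,cv2.contourArea(c),cv2.boundingRect(c),ray(T,e[0],.006).round(4))
E
```

```text
[[18, 125, 252], [16, 135, 239], [14, 136, 229]] [13, 127, 190]
((134.5, 275.0), 45.71935272216797) 3930.5 (100, 245, 70, 61) [0.4858 0.3039 0.006 ]
```

Coaster circle in the first top picture spans columns 109–159 and rows 254–303, so its centre is (134,278.5), i.e. (0.479,0.305).

>>> {"op": "jog_arm", "data": {"targets": [{"slide": [0,0,0.4],"angular": [0,0,0]},{"slide": [0,0,1],"angular": [0,0,0]},{"slide": [0,0,1],"angular": [0,0,0]},{"slide": [0,0,0.9],"angular": [0,0,0]},{"slide": [-0.2,0.5,0.03],"angular": [0,0,0]},{"slide": [-0.4,0.9,0],"angular": [0,0,0]},{"slide": [-0.45,1,0],"angular": [0,0,0]},{"slide": [-0.45,1,0],"angular": [0,0,0]},{"slide": [-0.45,1,0],"angular": [0,0,0]},{"slide": [-0.45,1,0],"angular": [0,0,0]},{"slide": [-0.45,1,0],"angular": [0,0,0]},{"slide": [-0.45,1,0],"angular": [0,0,0]},{"slide": [-0.45,1,0],"angular": [0,0,0]},{"slide": [-0.4,0.8,0],"angular": [0,0,0]},{"slide": [-0.28,0.43,0],"angular": [0,0,0]},{"slide": [0,0,0],"angular": [0,0,0]}]}}

```text
time: 32.22
position: [0.4779, 0.3059, 0.1411]
tcp_rot: [[-1.0, -0.003, -0.001], [-0.003, 1.0, -0.001], [0.001, -0.001, -1.0]]
wrist_force: [-0.8, -0.2, -1.0]
grip_width: 0.0529
finger_force: 20.0
```

```bash
python3 - <<'E'
from bench import *
from h import *
s=observe();P=camera_params("wrist");im=get_image("wrist");cv2.imwrite("pics/w5.png",im[:,:,::-1])
print(s["position"].round(4),s["grip_width"],s["time"])
print(proj(P,(.479,.305,.006)).round(1))
print([ (i,proj(P,(.479+.044*np.cos(a),.305+.044*np.sin(a),.006)).round()) for i,a in enumerate(np.arange(4)*np.pi/2)])
E
```

```text
[0.4779 0.3059 0.1411] 0.052932077176338785 32.225
[314.6 227.4]
[(0, array([314., 286.])), (1, array([377., 228.])), (2, array([315., 164.])), (3, array([252., 227.]))]
```

View pics/w5.png

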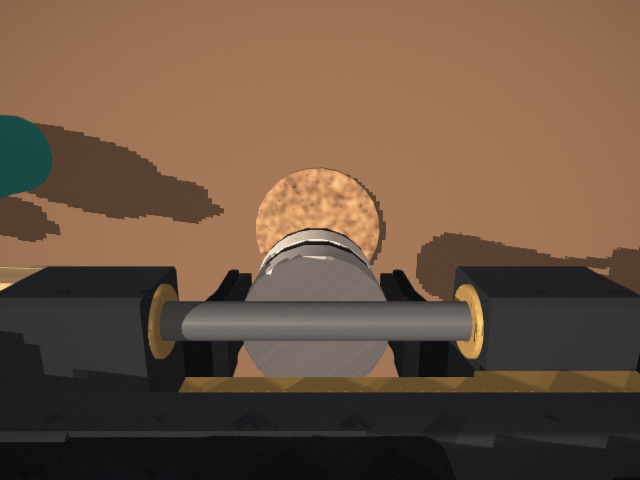

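Coaster edges are at columns 256 and 381 with the top at row 167, so I'll shift +3 mm in y and +2 mm in x. Then lower.

>>> {"op": "jog_arm", "data": {"targets": [{"slide": [0.08,0.08,-0.7],"angular": [0,0,0]},{"slide": [0,0,-1],"angular": [0,0,0]},{"slide": [0,0,-1],"angular": [0,0,0]},{"slide": [0,0,-0.4],"angular": [0,0,0]},{"slide": [0,0,-0.15],"angular": [0,0,0]},{"slide": [0,0,-0.07],"angular": [0,0,0]},{"slide": [0,0,-0.06],"angular": [0,0,0]},{"slide": [0,0,0],"angular": [0,0,0]},{"slide": [0,0,0],"angular": [0,0,0]}]}}

```text
time: 33.4
position: [0.4815, 0.308, 0.0408]
tcp_rot: [[-1.0, -0.002, 0.001], [-0.002, 1.0, 0.001], [-0.001, 0.001, -1.0]]
wrist_force: [0.5, -1.1, -1.5]
grip_width: 0.0527
finger_force: 20.0
```

>>> {"op": "jog_arm", "data": {"targets": [{"slide": [0,0,-0.03],"angular": [0,0,0]},{"slide": [0,0,-0.02],"angular": [0,0,0]},{"slide": [0,0,0],"angular": [0,0,0]},{"slide": [0,0,0],"angular": [0,0,0]}]}}

```text
time: 33.9
position: [0.4815, 0.3081, 0.0401]
tcp_rot: [[-1.0, -0.002, 0.001], [-0.002, 1.0, 0.0], [-0.001, 0.0, -1.0]]
wrist_force: [-2.8, -1.5, 6.6]
grip_width: 0.0526
finger_force: 20.0
```

>>> {"op": "jog_arm", "data": {"grip": 0, "targets": [{"slide": [0,0,0],"angular": [0,0,0]},{"slide": [0,0,0],"angular": [0,0,0]},{"slide": [0,0,0],"angular": [0,0,0]},{"slide": [0,0,0],"angular": [0,0,0]},{"slide": [0,0,0],"angular": [0,0,0]},{"slide": [0,0,0.4],"angular": [0,0,0]},{"slide": [0,0,1],"angular": [0,0,0]},{"slide": [0,0,1],"angular": [0,0,0]},{"slide": [0,0,1],"angular": [0,0,0]},{"slide": [0,0,1],"angular": [0,0,0]},{"slide": [0,0,0.8],"angular": [0,0,0]},{"slide": [0,0,0.4],"angular": [0,0,0]}]}}

```text
time: 35.4
position: [0.4817, 0.3082, 0.2092]
tcp_rot: [[-1.0, -0.001, 0.002], [-0.001, 1.0, 0.002], [-0.002, 0.002, -1.0]]
wrist_force: [0.2, 0.4, 0.3]
grip_width: 0.0872
finger_force: 0.0
```

>>> {"op": "jog_arm", "data": {"targets": [{"slide": [-0.1,-0.5,0],"angular": [0,0,0]},{"slide": [-0.17,-0.9,0],"angular": [0,0,0]},{"slide": [-0.17,-1,0],"angular": [0,0,0]},{"slide": [-0.17,-1,0],"angular": [0,0,0]},{"slide": [-0.17,-1,0],"angular": [0,0,0]},{"slide": [-0.17,-1,0],"angular": [0,0,0]},{"slide": [-0.17,-1,0],"angular": [0,0,0]},{"slide": [-0.17,-1,0],"angular": [0,0,0]},{"slide": [-0.17,-1,0],"angular": [0,0,0]},{"slide": [-0.17,-1,0],"angular": [0,0,0]},{"slide": [-0.17,-1,0],"angular": [0,0,0]},{"slide": [-0.17,-1,0],"angular": [0,0,0]},{"slide": [-0.17,-1,0],"angular": [0,0,0]},{"slide": [-0.17,-1,0],"angular": [0,0,0]},{"slide": [-0.17,-1,0],"angular": [0,0,0]},{"slide": [-0.17,-1,0],"angular": [0,0,0]},{"slide": [-0.17,-1,0],"angular": [0,0,0]},{"slide": [-0.17,-1,0],"angular": [0,0,0]},{"slide": [-0.17,-1,0],"angular": [0,0,0]},{"slide": [-0.17,-1,0],"angular": [0,0,0]}]}}

```text
time: 37.9
position: [0.3794, -0.2749, 0.2055]
tcp_rot: [[-1.0, -0.001, -0.003], [-0.001, 1.0, 0.001], [0.003, 0.001, -1.0]]
wrist_force: [0.2, 0.5, -0.3]
grip_width: 0.0865
finger_force: 0.0
```

>>> {"op": "jog_arm", "data": {"targets": [{"slide": [-0.17,-0.7,0],"angular": [0,0,0]},{"slide": [-0.05,-0.3,0],"angular": [0,0,0]},{"slide": [0,0,0],"angular": [0,0,0]},{"slide": [0,0,0],"angular": [0,0,0]}]}}

```text
time: 38.4
position: [0.3747, -0.3036, 0.2066]
tcp_rot: [[-1.0, -0.002, -0.0], [-0.002, 1.0, 0.0], [0.0, 0.0, -1.0]]
wrist_force: [-0.5, -0.0, -0.2]
grip_width: 0.0871
finger_force: 0.0
```

```bash
python3 - <<'E'
from bench import *
from h import *
t=get_image("top");cv2.imwrite("pics/t6.png",t[:,:,::-1])
T=camera_params("top");print(proj(T,(.4815,.308,.056)).round(1),observe()["position"].round(4))
E
```

```text
[121.5 274.2] [ 0.3748 -0.3035  0.2067]
```

View pics/t6.png

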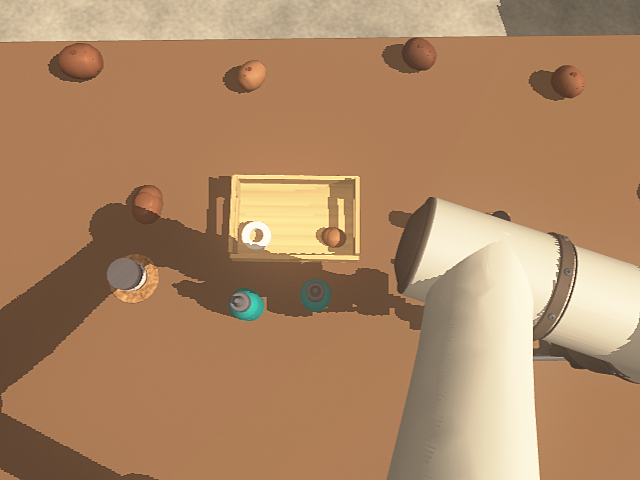

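```bash
python3 - <<'E'
from bench import *
from h import *
T=camera_params("top");im=cv2.imread("pics/t6.png");h=cv2.cvtColor(im,cv2.COLOR_BGR2HSV)
m=((h[...,1]<70)).astype(np.uint8);m[:,:95]=0;m[:,170:]=0;m[:245]=0;m[310:]=0
c=max(cv2.findContours(m,0,1)[0],key=cv2.contourArea);e=cv2.minEnclosingCircle(c);print(e,cv2.boundingRect(c),ray(T,e[0],.056).round(4))
for y in (.296,.300,.304,.308): print(y,proj(T,(.4815,y,.056)).round(1),proj(T,(.4815,y,.006)).round(1))
cv2.imwrite("pics/c6.png",cv2.resize(im[245:310,90:175],None,fx=8,fy=8,interpolation=cv2.INTER_CUBIC))
E
```

```text
((126.35713958740234, 274.21429443359375), 19.723960876464844) (107, 258, 40, 33) [0.4813 0.2998 0.056 ]
0.296 [128.6 274.1] [138.8 277.3]
0.3 [126.2 274.1] [136.6 277.4]
0.304 [123.8 274.2] [134.3 277.4]
0.308 [121.5 274.2] [132.1 277.4]
```

View pics/c6.png

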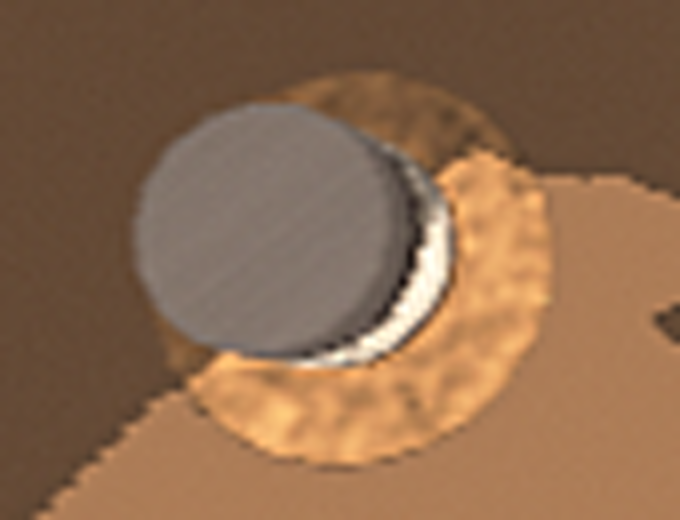

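The lid centre is at about (123.4,273.5) and the coaster centre at (134,278.5), so the jar stands within about 4 mm of centre. Now the tin goes back.

>>> {"op": "jog_arm", "data": {"targets": [{"slide": [0,0,-0.9],"angular": [0,0,0]},{"slide": [0,0,-0.9],"angular": [0,0,0]},{"slide": [0,0,-0.7],"angular": [0,0,0]},{"slide": [0,0,-0.17],"angular": [0,0,0]},{"slide": [0,0,0],"angular": [0,0,0]}]}}

```text
time: 39.08
position: [0.3752, -0.304, 0.1271]
tcp_rot: [[-1.0, -0.002, 0.0], [-0.002, 1.0, -0.0], [-0.0, -0.0, -1.0]]
wrist_force: [-0.1, -0.6, 0.3]
grip_width: 0.0872
finger_force: 0.0
```

>>> {"op": "jog_arm", "data": {"grip": 1, "targets": [{"slide": [0,0,0],"angular": [0,0,0]},{"slide": [0,0,0],"angular": [0,0,0]},{"slide": [0,0,0],"angular": [0,0,0]},{"slide": [0,0,0],"angular": [0,0,0]},{"slide": [0,0,0],"angular": [0,0,0]},{"slide": [0,0,0],"angular": [0,0,0]},{"slide": [0,0,0],"angular": [0,0,0]},{"slide": [0,0,0],"angular": [0,0,0]},{"slide": [0,0,0],"angular": [0,0,0]}]}}

```text
time: 40.2
position: [0.3748, -0.3041, 0.1267]
tcp_rot: [[-1.0, -0.001, -0.0], [-0.001, 1.0, 0.0], [0.0, 0.0, -1.0]]
wrist_force: [1.0, 1.2, 0.4]
grip_width: 0.0312
finger_force: 20.0
```

>>> {"op": "jog_arm", "data": {"targets": [{"slide": [0,0,0.3],"angular": [0,0,0]},{"slide": [0,0,0.9],"angular": [0,0,0]},{"slide": [0,0,1],"angular": [0,0,0]},{"slide": [0,0,0.8],"angular": [0,0,0]},{"slide": [0,0,0.3],"angular": [0,0,0]},{"slide": [0,0.5,0],"angular": [0,0,0]},{"slide": [0,1,0],"angular": [0,0,0]},{"slide": [0,1,0],"angular": [0,0,0]},{"slide": [0.4,0.97,0],"angular": [0,0,0]},{"slide": [1,0.5,0],"angular": [0,0,0]},{"slide": [1,0.5,0],"angular": [0,0,0]},{"slide": [1,0.5,0],"angular": [0,0,0]},{"slide": [1,0.5,0],"angular": [0,0,0]},{"slide": [1,0.5,0],"angular": [0,0,0]},{"slide": [1,0.5,0],"angular": [0,0,0]},{"slide": [1,0.5,0],"angular": [0,0,0]},{"slide": [0.5,0.5,0],"angular": [0,0,0]}]}}

```text
time: 42.32
position: [0.6119, -0.0787, 0.2236]
tcp_rot: [[-1.0, -0.001, -0.004], [-0.001, 1.0, 0.0], [0.004, 0.0, -1.0]]
wrist_force: [0.1, -0.3, -4.1]
grip_width: 0.0317
finger_force: 20.0
```

>>> {"op": "jog_arm", "data": {"targets": [{"slide": [0,0.9,0],"angular": [0,0,0]},{"slide": [0,1,0],"angular": [0,0,0]},{"slide": [0,1,0],"angular": [0,0,0]},{"slide": [0,1,0],"angular": [0,0,0]},{"slide": [0,0.9,0],"angular": [0,0,0]},{"slide": [0,0.5,0],"angular": [0,0,0]},{"slide": [0,0,0],"angular": [0,0,0]},{"slide": [0,0,0],"angular": [0,0,0]}]}}

```text
time: 43.32
position: [0.6115, 0.0783, 0.2255]
tcp_rot: [[-1.0, -0.001, -0.001], [-0.001, 1.0, -0.0], [0.001, -0.0, -1.0]]
wrist_force: [0.6, -0.5, -2.6]
grip_width: 0.031
finger_force: 20.0
```

>>> {"op": "jog_arm", "data": {"targets": [{"slide": [0,0.03,-0.7],"angular": [0,0,0]},{"slide": [0,0,-1],"angular": [0,0,0]},{"slide": [0,0,-1],"angular": [0,0,0]},{"slide": [0,0,-0.4],"angular": [0,0,0]},{"slide": [0,0,-0.15],"angular": [0,0,0]},{"slide": [0,0,-0.07],"angular": [0,0,0]},{"slide": [0,0,-0.06],"angular": [0,0,0]},{"slide": [0,0,0],"angular": [0,0,0]},{"slide": [0,0,0],"angular": [0,0,0]}]}}

```text
time: 44.45
position: [0.612, 0.0799, 0.1248]
tcp_rot: [[-1.0, -0.001, 0.001], [-0.001, 1.0, 0.0], [-0.001, 0.0, -1.0]]
wrist_force: [-0.7, 0.5, -3.2]
grip_width: 0.0313
finger_force: 20.0
```

>>> {"op": "jog_arm", "data": {"targets": [{"slide": [0,0,-0.05],"angular": [0,0,0]},{"slide": [0,0,-0.03],"angular": [0,0,0]},{"slide": [0,0,-0.02],"angular": [0,0,0]},{"slide": [0,0,0],"angular": [0,0,0]},{"slide": [0,0,0],"angular": [0,0,0]}]}}

```text
time: 45.08
position: [0.6126, 0.08, 0.1227]
tcp_rot: [[-1.0, -0.002, 0.002], [-0.002, 1.0, 0.0], [-0.002, 0.0, -1.0]]
wrist_force: [-1.7, 1.8, 5.5]
grip_width: 0.0315
finger_force: 20.0
```

>>> {"op": "jog_arm", "data": {"grip": 0.2, "targets": [{"slide": [0,0,0],"angular": [0,0,0]},{"slide": [0,0,0],"angular": [0,0,0]},{"slide": [0,0,0],"angular": [0,0,0]},{"slide": [0,0,0],"angular": [0,0,0]},{"slide": [0,0,0],"angular": [0,0,0]},{"slide": [0,0,0.8],"angular": [0,0,0]},{"slide": [0,0,1],"angular": [0,0,0]},{"slide": [0,0,1],"angular": [0,0,0]}]}}

```text
time: 46.08
position: [0.6117, 0.0798, 0.2061]
tcp_rot: [[-1.0, -0.001, -0.0], [-0.001, 1.0, -0.0], [0.0, -0.0, -1.0]]
wrist_force: [1.3, 0.2, 0.2]
grip_width: 0.0696
finger_force: 0.0
```

>>> {"op": "jog_arm", "data": {"targets": [{"slide": [-0.2,-0.5,0],"angular": [0,0,0]},{"slide": [-0.4,-0.9,0],"angular": [0,0,0]},{"slide": [-0.4,-1,0],"angular": [0,0,0]},{"slide": [-0.4,-1,0],"angular": [0,0,0]},{"slide": [-0.4,-1,0],"angular": [0,0,0]},{"slide": [-0.4,-1,0],"angular": [0,0,0]},{"slide": [-0.4,-1,0],"angular": [0,0,0]},{"slide": [-0.4,-1,0],"angular": [0,0,0]},{"slide": [-0.4,-1,0],"angular": [0,0,0]},{"slide": [-0.4,-1,0],"angular": [0,0,0]},{"slide": [-0.4,-1,0],"angular": [0,0,0]},{"slide": [-0.4,-1,0],"angular": [0,0,0]},{"slide": [-0.3,-0.9,0],"angular": [0,0,0]},{"slide": [-0.17,-0.5,0],"angular": [0,0,0]},{"slide": [0,0,0],"angular": [0,0,0]},{"slide": [0,0,0],"angular": [0,0,0]}]}}

```text
time: 48.08
position: [0.4595, -0.3038, 0.2051]
tcp_rot: [[-1.0, -0.002, -0.0], [-0.002, 1.0, 0.0], [0.0, 0.0, -1.0]]
wrist_force: [-0.0, -0.2, 0.1]
grip_width: 0.07
finger_force: 0.0
```

Down to z 0.1227 (−0.0824, i.e. −2.75).

>>> {"op": "jog_arm", "data": {"targets": [{"slide": [0,0,-0.9],"angular": [0,0,0]},{"slide": [0,0,-0.9],"angular": [0,0,0]},{"slide": [0,0,-0.7],"angular": [0,0,0]},{"slide": [0,0,-0.25],"angular": [0,0,0]},{"slide": [0,0,0],"angular": [0,0,0]}]}}

```text
time: 48.7
position: [0.46, -0.3037, 0.1228]
tcp_rot: [[-1.0, -0.002, -0.0], [-0.002, 1.0, -0.0], [0.0, -0.0, -1.0]]
wrist_force: [-0.5, 0.1, -0.1]
grip_width: 0.0697
finger_force: 0.0
```

>>> {"op": "jog_arm", "data": {"grip": 1, "targets": [{"slide": [0,0,0],"angular": [0,0,0]},{"slide": [0,0,0],"angular": [0,0,0]},{"slide": [0,0,0],"angular": [0,0,0]},{"slide": [0,0,0],"angular": [0,0,0]},{"slide": [0,0,0],"angular": [0,0,0]},{"slide": [0,0,0],"angular": [0,0,0]},{"slide": [0,0,0],"angular": [0,0,0]}]}}

```text
time: 49.58
position: [0.4598, -0.3041, 0.1229]
tcp_rot: [[-1.0, -0.001, 0.0], [-0.001, 1.0, 0.0], [-0.0, 0.0, -1.0]]
wrist_force: [0.3, 1.0, 0.8]
grip_width: 0.0294
finger_force: 20.0
```

>>> {"op": "jog_arm", "data": {"targets": [{"slide": [0,0,0.3],"angular": [0,0,0]},{"slide": [0,0,0.9],"angular": [0,0,0]},{"slide": [0,0,1],"angular": [0,0,0]},{"slide": [0,0,0.8],"angular": [0,0,0]},{"slide": [0,0,0.3],"angular": [0,0,0]},{"slide": [0,0.5,0],"angular": [0,0,0]},{"slide": [0,0.9,0],"angular": [0,0,0]},{"slide": [0.17,1,0],"angular": [0,0,0]},{"slide": [0.5,1,0],"angular": [0,0,0]},{"slide": [0.6,1,0],"angular": [0,0,0]},{"slide": [0.6,1,0],"angular": [0,0,0]},{"slide": [0.6,1,0],"angular": [0,0,0]},{"slide": [0.5,1,0],"angular": [0,0,0]},{"slide": [0,1,0],"angular": [0,0,0]},{"slide": [0,1,0],"angular": [0,0,0]},{"slide": [0,0.9,0],"angular": [0,0,0]},{"slide": [0,0.43,0],"angular": [0,0,0]},{"slide": [0,0,0],"angular": [0,0,0]},{"slide": [0,0,0],"angular": [0,0,0]}]}}

```text
time: 51.95
position: [0.5485, 0.0172, 0.2215]
tcp_rot: [[-1.0, -0.001, -0.001], [-0.001, 1.0, -0.0], [0.001, -0.0, -1.0]]
wrist_force: [-0.3, -0.2, -1.5]
grip_width: 0.0293
finger_force: 20.0
```

>>> {"op": "jog_arm", "data": {"targets": [{"slide": [0,0,-0.7],"angular": [0,0,0]},{"slide": [0,0,-1],"angular": [0,0,0]},{"slide": [0,0,-1],"angular": [0,0,0]},{"slide": [0,0,-0.4],"angular": [0,0,0]},{"slide": [0,0,-0.15],"angular": [0,0,0]},{"slide": [0,0,-0.07],"angular": [0,0,0]},{"slide": [0,0,-0.06],"angular": [0,0,0]},{"slide": [0,0,0],"angular": [0,0,0]},{"slide": [0,0,0],"angular": [0,0,0]}]}}

```text
time: 53.08
position: [0.5491, 0.0178, 0.1208]
tcp_rot: [[-1.0, -0.002, 0.001], [-0.002, 1.0, 0.0], [-0.001, 0.0, -1.0]]
wrist_force: [0.1, 0.2, -1.2]
grip_width: 0.0293
finger_force: 20.0
```

>>> {"op": "jog_arm", "data": {"targets": [{"slide": [0,0,-0.05],"angular": [0,0,0]},{"slide": [0,0,-0.03],"angular": [0,0,0]},{"slide": [0,0,-0.01],"angular": [0,0,0]},{"slide": [0,0,0],"angular": [0,0,0]},{"slide": [0,0,0],"angular": [0,0,0]}]}}

```text
time: 53.7
position: [0.5495, 0.0179, 0.1189]
tcp_rot: [[-1.0, -0.002, 0.002], [-0.002, 1.0, 0.0], [-0.002, 0.0, -1.0]]
wrist_force: [-0.8, 0.3, 5.4]
grip_width: 0.0291
finger_force: 20.0
```

Contact. Release, rise 2.9 and go to the oil bottle (0.545,-0.304).

>>> {"op": "jog_arm", "data": {"grip": 0.2, "targets": [{"slide": [0,0,0],"angular": [0,0,0]},{"slide": [0,0,0],"angular": [0,0,0]},{"slide": [0,0,0],"angular": [0,0,0]},{"slide": [0,0,0],"angular": [0,0,0]},{"slide": [0,0,0],"angular": [0,0,0]},{"slide": [0,0,0.9],"angular": [0,0,0]},{"slide": [0,0,1],"angular": [0,0,0]},{"slide": [0,0,1],"angular": [0,0,0]}]}}

```text
time: 54.7
position: [0.5487, 0.0177, 0.2055]
tcp_rot: [[-1.0, -0.001, -0.0], [-0.001, 1.0, -0.0], [0.0, -0.0, -1.0]]
wrist_force: [0.9, 1.2, 0.1]
grip_width: 0.0698
finger_force: 0.0
```

>>> {"op": "jog_arm", "data": {"targets": [{"slide": [-0.13,-0.43,0],"angular": [0,0,0]},{"slide": [0,-0.9,0],"angular": [0,0,0]},{"slide": [0,-1,0],"angular": [0,0,0]},{"slide": [0,-1,0],"angular": [0,0,0]},{"slide": [0,-1,0],"angular": [0,0,0]},{"slide": [0,-1,0],"angular": [0,0,0]},{"slide": [0,-1,0],"angular": [0,0,0]},{"slide": [0,-1,0],"angular": [0,0,0]},{"slide": [0,-1,0],"angular": [0,0,0]},{"slide": [0,-1,0],"angular": [0,0,0]},{"slide": [0,-0.9,0],"angular": [0,0,0]},{"slide": [0,-0.5,0],"angular": [0,0,0]},{"slide": [0,0,0],"angular": [0,0,0]},{"slide": [0,0,0],"angular": [0,0,0]}]}}

```text
time: 56.45
position: [0.5448, -0.3035, 0.2045]
tcp_rot: [[-1.0, -0.002, -0.001], [-0.002, 1.0, 0.0], [0.001, 0.0, -1.0]]
wrist_force: [-0.6, -0.1, -0.4]
grip_width: 0.0693
finger_force: 0.0
```

Down 0.075 (−2.5) to z 0.1295.

>>> {"op": "jog_arm", "data": {"targets": [{"slide": [0,0,-0.9],"angular": [0,0,0]},{"slide": [0,0,-0.9],"angular": [0,0,0]},{"slide": [0,0,-0.5],"angular": [0,0,0]},{"slide": [0,0,-0.2],"angular": [0,0,0]},{"slide": [0,0,0],"angular": [0,0,0]}]}}

```text
time: 57.08
position: [0.5453, -0.3041, 0.1301]
tcp_rot: [[-1.0, -0.002, 0.0], [-0.002, 1.0, -0.0], [-0.0, -0.0, -1.0]]
wrist_force: [-0.6, -0.3, -0.0]
grip_width: 0.0697
finger_force: 0.0
```

>>> {"op": "jog_arm", "data": {"grip": 1, "targets": [{"slide": [0,0,0],"angular": [0,0,0]},{"slide": [0,0,0],"angular": [0,0,0]},{"slide": [0,0,0],"angular": [0,0,0]},{"slide": [0,0,0],"angular": [0,0,0]},{"slide": [0,0,0],"angular": [0,0,0]},{"slide": [0,0,0],"angular": [0,0,0]},{"slide": [0,0,0],"angular": [0,0,0]}]}}

```text
time: 57.95
position: [0.545, -0.3041, 0.1298]
tcp_rot: [[-1.0, -0.001, 0.0], [-0.001, 1.0, 0.0], [-0.0, 0.0, -1.0]]
wrist_force: [0.3, 0.5, 0.7]
grip_width: 0.029
finger_force: 20.0
```

>>> {"op": "jog_arm", "data": {"targets": [{"slide": [0,0,0.3],"angular": [0,0,0]},{"slide": [0,0,0.9],"angular": [0,0,0]},{"slide": [0,0,1],"angular": [0,0,0]},{"slide": [0,0,0.8],"angular": [0,0,0]},{"slide": [0,0,0.3],"angular": [0,0,0]}]}}

```text
time: 58.58
position: [0.5455, -0.3044, 0.2306]
tcp_rot: [[-1.0, -0.001, 0.003], [-0.001, 1.0, -0.001], [-0.003, -0.001, -1.0]]
wrist_force: [0.2, -0.1, -2.5]
grip_width: 0.0294
finger_force: 20.0
```

>>> {"op": "jog_arm", "data": {"targets": [{"slide": [0.108,0.43,0],"angular": [0,0,0]},{"slide": [0.226,0.9,0],"angular": [0,0,0]},{"slide": [0.239,0.95,0],"angular": [0,0,0]},{"slide": [0.239,0.95,0],"angular": [0,0,0]},{"slide": [0.239,0.95,0],"angular": [0,0,0]},{"slide": [0.239,0.95,0],"angular": [0,0,0]},{"slide": [0.239,0.95,0],"angular": [0,0,0]},{"slide": [0.239,0.95,0],"angular": [0,0,0]},{"slide": [0.226,0.9,0],"angular": [0,0,0]},{"slide": [0.173,0.7,0],"angular": [0,0,0]},{"slide": [0,0,0],"angular": [0,0,0]},{"slide": [0,0,0],"angular": [0,0,0]}]}}

```text
time: 60.08
position: [0.6096, -0.0454, 0.2282]
tcp_rot: [[-1.0, -0.001, -0.001], [-0.001, 1.0, -0.0], [0.001, -0.0, -1.0]]
wrist_force: [0.3, 0.2, -2.5]
grip_width: 0.0294
finger_force: 20.0
```

>>> {"op": "jog_arm", "data": {"targets": [{"slide": [0,0,-0.7],"angular": [0,0,0]},{"slide": [0,0,-1],"angular": [0,0,0]},{"slide": [0,0,-1],"angular": [0,0,0]},{"slide": [0,0,-0.4],"angular": [0,0,0]},{"slide": [0,0,-0.15],"angular": [0,0,0]},{"slide": [0,0,-0.07],"angular": [0,0,0]},{"slide": [0,0,-0.06],"angular": [0,0,0]},{"slide": [0,0,0],"angular": [0,0,0]},{"slide": [0,0,0],"angular": [0,0,0]}]}}

```text
time: 61.2
position: [0.6102, -0.0452, 0.1278]
tcp_rot: [[-1.0, -0.001, 0.001], [-0.001, 1.0, 0.0], [-0.001, 0.0, -1.0]]
wrist_force: [-0.1, -0.1, -1.9]
grip_width: 0.0292
finger_force: 20.0
```

>>> {"op": "jog_arm", "data": {"targets": [{"slide": [0,0,-0.04],"angular": [0,0,0]},{"slide": [0,0,-0.03],"angular": [0,0,0]},{"slide": [0,0,0],"angular": [0,0,0]},{"slide": [0,0,0],"angular": [0,0,0]}]}}

```text
time: 61.7
position: [0.6102, -0.0452, 0.1258]
tcp_rot: [[-1.0, -0.002, 0.001], [-0.002, 1.0, -0.0], [-0.001, -0.0, -1.0]]
wrist_force: [-0.2, 1.3, 2.5]
grip_width: 0.0293
finger_force: 20.0
```

Contact. Release, rise, retreat to the side and look.

>>> {"op": "jog_arm", "data": {"grip": 0.2, "targets": [{"slide": [0,0,0],"angular": [0,0,0]},{"slide": [0,0,0],"angular": [0,0,0]},{"slide": [0,0,0],"angular": [0,0,0]},{"slide": [0,0,0],"angular": [0,0,0]},{"slide": [0,0,0],"angular": [0,0,0]},{"slide": [0,0,0.9],"angular": [0,0,0]},{"slide": [0,0,1],"angular": [0,0,0]},{"slide": [0,0,1],"angular": [0,0,0]},{"slide": [0,0,1],"angular": [0,0,0]},{"slide": [0,-1,0],"angular": [0,0,0]},{"slide": [-0.5,-1,0],"angular": [0,0,0]},{"slide": [-0.5,-1,0],"angular": [0,0,0]},{"slide": [-0.5,-1,0],"angular": [0,0,0]},{"slide": [-0.5,-1,0],"angular": [0,0,0]},{"slide": [-0.5,-1,0],"angular": [0,0,0]},{"slide": [-0.5,-1,0],"angular": [0,0,0]},{"slide": [-0.5,-1,0],"angular": [0,0,0]},{"slide": [-0.5,-1,0],"angular": [0,0,0]},{"slide": [0,-0.5,0],"angular": [0,0,0]},{"slide": [0,0,0],"angular": [0,0,0]}]}}

```text
time: 64.2
position: [0.4901, -0.3309, 0.242]
tcp_rot: [[-1.0, 0.0, 0.0], [0.0, 1.0, 0.0], [-0.0, 0.0, -1.0]]
wrist_force: [-0.3, 0.5, -1.4]
grip_width: 0.0695
finger_force: 0.0
```

```bash
python3 - <<'E'
from bench import *
from h import *
t=get_image("top");cv2.imwrite("pics/t7.png",t[:,:,::-1])
a=cv2.imread("pics/top0.png")[165:265,215:375];b=cv2.imread("pics/t7.png")[165:265,215:375]
cv2.imwrite("pics/cmp.png",cv2.resize(np.vstack([a,b]),None,fx=3,fy=3,interpolation=cv2.INTER_CUBIC))
print(observe()["time"])
E
```

```text
64.25
```

View pics/cmp.png

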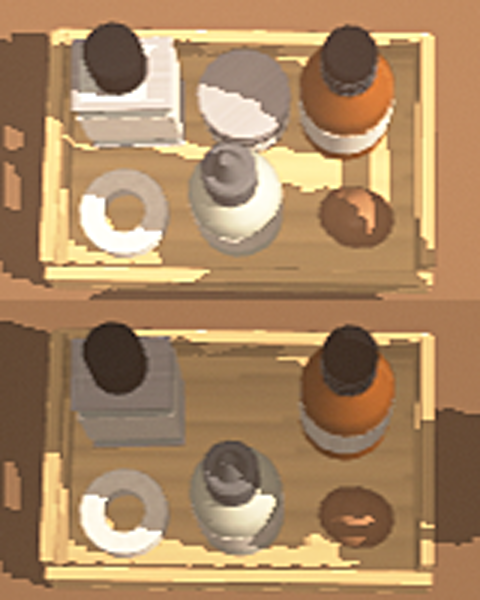

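View pics/t7.png

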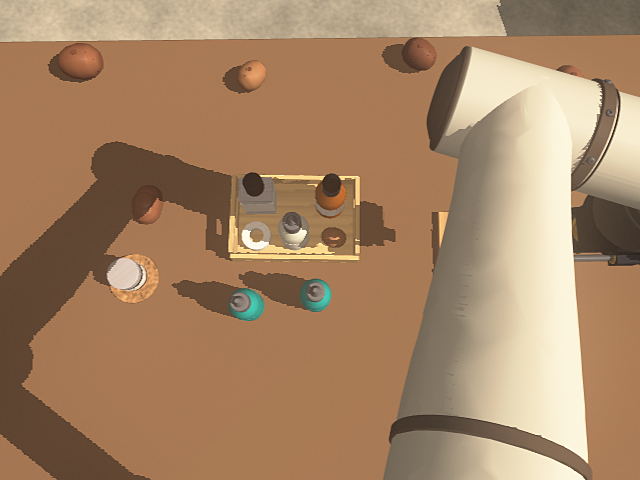

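The before/after crops match: the tin (253,185), oil bottle (331,185) and glue bottle (292,222) are back at their starting pixels. The jar is on the coaster at (126,273), and the tape and potatoes have not moved.

```bash
python3 -c "
from bench import *
print(job_done())"
```

```text
the job is handed in; nothing more can be done
None
```

The ink jar stands on the coaster, about 4 mm off centre by the top camera, and the oil bottle, tin and glue bottle are back at their starting places in the tray; the job is handed in at about 64 s of the 144 s allowed, though `job_done()` gave no verdict.

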